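# Seat the rosette block in the sloped panel and hold it for the glue

### The arm

A 6-joint arm with a two-finger parallel gripper is mounted at the origin on the work surface. World frame = base frame: x ahead of the robot, y to its left, z up, the work surface at z = 0. Lengths are in m, angles in rad, forces in N, time in s.
With the tool pointing down it reaches from about 0.275 to 0.725 m from the base axis. Payload 15.9 kg.
Tool frame: the origin (TCP) lies between the finger pads; the fingertips stand 17 mm ahead of it and the grasp point (between the pads) lies 2 mm behind it (robot.tip_reach is the distance from the TCP to the fingertips, in m); z points along the fingers, y is the direction in which the jaws open and shut (so a half turn about z gives the same grasp; the last joint's range is limited). The gripper opens to 85 mm and grips with 20 to 120 N. Pads are 22 mm wide; open, the fingers measure 114 mm over their backs; the gripper's body (76 mm by 85 mm) begins 54 mm behind the grasp point. The pads swing forward as they close: fully open they stand 13 mm farther back than shut.
Start: joints at [-1.156, 0.213, -0.034, 1.323, 0, 1.571], TCP at [0.201, -0.458, 0.248] pointing down, gripper open.
Joint ranges: [-2.98, 2.98], [-0.74, 1.72], [-1.14, 1.35], [-2.1, 2.04], [-1.57, 1.44], [-3.14, 3.14]. Speed limits (rad/s): [1.89, 1.89, 2.39, 2.57, 3.14, 3.14].

### API

Orientations are given as a rotation vector (axis times angle).
In Python, from rig import robot, vision, spotter gives the robot as it stands. The module is installed in compiled form; this text tells all that it offers.
- The arm moves only by the tool drive_tool, never from a script. Its arguments are lists of equal length, an entry for each row: "dp": the shift along the tool's x, y, z in m, a list of three; "turn": the turn, a rotation vector about the tool's x, y, z in degrees, a list of three. A call has exactly 8 rows; each row shifts and turns the pose as measured when the row begins, along the tool's axes as they then stand; what a row does not reach is not made up. A row lasts 1/8 s, in which the tool goes at most 62.5 mm and 10.7 degrees, less where a joint would pass 70% of its speed; a pose out of reach is approached as far as the arm can. A call with a gripper value outside its range is refused whole. "gripper" is the finger opening in m, from 0 to 0.0854, set as the call begins (left out, the last holds). The fingers move at their own pace and stop on an object; "grip_force" is the grip in N (left out, the last holds). Time passes only in rows, so rows that do not move let the fingers close, or fill a call up. It gives the time, the measured TCP pose, the force and the opening at its end, in the units of the state.
- robot.read_state(): the state, without advancing time (a new reading comes with each control period).
- vision.get_image(name): name is "side" or "top" or "wrist"; returns the picture (420x560x3 uint8, red, green, blue); there is no depth.
- vision.calibration(name): a dict with "intrinsics" (3x3 intrinsics, pixels), "R" (3x3) and "t" (3): a world point X has camera coordinates R X + t. Camera axes: x right, y down, z forward; pixel columns grow to the right and rows downward; lengths in m; the calibration is good to about 2 mm. A picture is of the moment at which its call begins: read the wrist's pose just before it. calibration takes no time and is no camera call; for the wrist camera it gives the pose at the moment of the call.
- robot.job_done(): hands the job in, once; it reports no verdict.
Trained networks look in the newest picture that a camera, given by its name, has taken for a name from the list of things; names that differ only in an ending like _2 or _b are one class to them, and where a whole thing is asked for, a point or a joint stands for the part that bears it (a point fixed in the world has none). Each returns a list of dicts, best first, with "conf" (0 to 1); they miss things now and then, are a little off and sometimes report something else, mostly with a low value. They report only what shows in the picture. A call takes as long as a camera call. They do not tell look-alikes from the thing itself.
- spotter.boxes_of(camera, thing): "bbox" ([left, top, width, height] in pixels, round what is visible of it).
- spotter.mark_of(camera, thing): "at" ([row, column] in pixels: a listed point, or the origin of a listed thing).
The state is a dict: "time_s": time; "q": joint angles; "dq": joint speeds; "tau": joint torques, N m; "tcp_pos": TCP position; "orientation": TCP orientation; "wrist_force": force on the tool from outside, world axes, zero at the start; "moment": the same for the moment, N m; "gripper_width": finger opening in m.
Only numpy, scipy, OpenCV 4.12 (cv2) and the standard library are available. Lean on these libraries where they do the work, as an engineer would, in place of code of your own. Each camera call takes 0.05 s, during which the arm holds its last target.

### The job

One of the three square wooden rosette blocks on the table fits the square housing in the panel on the tilted easel, filling it with hardly any gap: pick that one up, tilt it to the slope of the panel, set it in with the rosette outwards and press it gently until its back lies fully home and flush on the housing's floor. Finish there, still gripping the block and keeping a light steady push on it as one does while glue takes; do not let go. Do not push the easel out of its angle, and leave the other blocks and everything else on the table where they are.

Things in the scene. Friction and masses are not known exactly. Their poses are not given: they have to be found in the camera images.
- rosette_a: Loose square block of light wood, 44 x 44 x 20 mm, with a turned bull's-eye rosette standing at most 5 mm proud of the middle of its upper face and straight plain sides to grip; about 30 g. Lies on the table, rosette up. Origin at the centre of its flat back (the underside), x and y square to its sides, z out through the rosette.
- rosette_b: Loose square block of light wood, 54 x 54 x 20 mm, with a turned bull's-eye rosette standing at most 5 mm proud of the middle of its upper face and straight plain sides to grip; about 45 g. Lies on the table, rosette up. Origin at the centre of its flat back (the underside), x and y square to its sides, z out through the rosette.
- rosette_c: Loose square block of light wood, 64 x 64 x 20 mm, with a turned bull's-eye rosette standing at most 5 mm proud of the middle of its upper face and straight plain sides to grip; about 63 g. Lies on the table, rosette up. Origin at the centre of its flat back (the underside), x and y square to its sides, z out through the rosette.
- housing (a point): Centre of the floor of the square housing (58 x 58 mm, 5 mm deep, mouth chamfered 1.5 mm, floor of raw light wood) cut in the middle of the panel's upper face; 88 to 110 mm above the table. z points square out of the sloped face, x up the slope, y along its level width; the housing's sides run along x and y. The slope differs between starts, 16 to 31 degrees, low edge towards the robot, turned by up to half a radian.
- panel: Brown wooden panel, 155 mm up the slope, 200 mm across, 22 mm thick, fixed on the easel's tilting plywood top (260 mm wide, 250 mm up the slope). Axes as housing; origin on the top's hinge line: the housing's floor centre is at 93 mm along x and 33 mm along z. Only a ledge at its low edge (8 mm above its face) and two turn buttons at the top edge (7 mm, 70 mm either side of the middle) stand proud.
- easel: The easel's fixed plywood base on the table, 260 mm deep, 270 mm wide; origin at the centre of its underside, x from low to high edge. The top is hinged at the low edge, 93 mm down the slope from the housing's middle, and clamped by friction: it holds against about 50 N. Two steel side quadrants, 139 mm either side of the middle, reach 150 mm high.
- paint_jar: Bystander, leave alone: red plastic jar with a white lid, 50 mm across, 52 mm high, standing among the rosette blocks; origin at the centre of its underside.
- mallet: Bystander, leave alone: rubber mallet lying on its side, black head 66 mm thick and 100 mm wide on a 260 mm wooden handle; origin on the table under the middle of the handle, x along the handle to the head.
- gouge_a: Bystander, leave alone: carving gouge lying flat, 120 mm wooden handle (26 mm thick) and 110 mm steel blade; origin on the table under the joint of handle and blade, x along the blade.
- gouge_b: Bystander, leave alone: carving gouge lying flat, 120 mm wooden handle (27 mm thick) and 90 mm steel blade; origin on the table under the joint of handle and blade, x along the blade.
- sanding_block: Bystander, leave alone: cork sanding block 100 x 65 x 35 mm; origin at the centre of its underside.
- glue_bottle: Bystander, leave alone: white glue bottle with a red cap, standing, 52 mm across, 150 mm high; origin at the centre of its underside.
There are look-alikes about, which are no part of the job. What is shaped like the rosette_b but pink or red is not meant.

How it is judged:
On the way:
1. the block that fits is lifted clear of the table in the gripper (height (world z) of rosette_b above 0.04 m and contact force between the fingers and rosette_b above 1 N and contact force between rosette_b and panel below 0.1 N), for 0.2 s.
At the end, for the whole second after the job is handed in: The 54 mm block sits in the housing: its back within 1.8 mm of the housing's floor, within 2.3 degrees of parallel to it and within 3.5 mm of the middle, at rest; the fingers still grip it (over 3 N) and press it on the panel with 2 to 40 N (x of rosette_b in the frame of housing between -0.0035 and 0.0035 m and y of rosette_b in the frame of housing between -0.0035 and 0.0035 m and z of rosette_b in the frame of housing between -0.0018 and 0.0018 m and angle between the z axis of rosette_b and the z axis of housing, either way round below 0.04 rad and contact force between rosette_b and panel between 2 and 40 N and contact force between the fingers and rosette_b above 3 N and linear speed of rosette_b below 0.01 m/s); the arm keeps its last pose, push and grip.
It fails at once if another block or a bystander is moved more than 30 mm (distance of any of rosette_a, rosette_c, paint_jar, mallet, gouge_a, gouge_b, sanding_block, glue_bottle from where it was at the start of the episode above 0.03 m).
It fails at once if the easel's top is pushed out of its angle (the housing moves more than 10 mm) (distance of housing from where it was at the start of the episode above 0.01 m).
It fails at once if the block is pressed on the panel with more than 60 N (contact force between rosette_b and panel above 60 N).
It also fails if it takes over 42 s, if anything falls off the work surface, if the arm or the gripper's body presses on something with over 40 N, if the wrist force passes 120 N, or if a joint passes its speed limit or range.

## Working session

There is one attempt and no reset: what is moved stays moved. The work goes in short steps, Python scripts to look and compute and a tool call to move; the robot and the scene stay as the last step left them, time stands still between calls to the robot, and variables do not carry over. Pictures are saved under pics/ and viewed, and the job is handed in when it is done.

Besides the shell and the picture viewer there is one more tool, called after "Request:" as name(argument=value, ...) on one line, values as JSON. drive_tool: Moves the arm, as the interface text tells. Its arguments: {"type":"object","properties":{"dp":{"type":"array"},"turn":{"type":"array"},"gripper":{"type":"number"},"grip_force":{"type":"number"}},"required":["dp","turn"]}

```bash
mkdir -p pics; ls
cat > h.py <<'E'
import numpy as np, cv2
from rig import robot, vision, spotter
from scipy.spatial.transform import Rotation as Ro
def snap(n,f):
    im=vision.get_image(n); cv2.imwrite('pics/'+f,im[:,:,::-1]); return im
def ray(c,u,v):
    K=np.array(c['intrinsics']);R=np.array(c['R']);t=np.array(c['t'])
    d=R.T@np.linalg.solve(K,[u,v,1]); return -R.T@t,d
def onz(c,u,v,z):
    o,d=ray(c,u,v); return o+d*(z-o[2])/d[2]
def proj(c,X):
    X=np.atleast_2d(X);p=(np.array(c['R'])@X.T).T+np.array(c['t']);p=(np.array(c['intrinsics'])@p.T).T;return p[:,:2]/p[:,2:]
E
python3 - <<'E'
from h import *
for n in ['top','side','wrist']:
    snap(n,n+'0.png'); c=vision.calibration(n); print(n,np.round(c['intrinsics'],1).tolist(),np.round(-np.array(c['R']).T@c['t'],3),np.round(c['R'],3).tolist())
print(robot.read_state())
E
```

```text
pics
top [[468.9, 0.0, 290.6], [0.0, 468.9, 206.7], [0.0, 0.0, 1.0]] [ 0.346 -0.057  1.431] [[-0.024, -1.0, -0.016], [-0.992, 0.026, -0.124], [0.124, 0.013, -0.992]]
side [[404.1, 0.0, 284.7], [0.0, 404.1, 206.4], [0.0, 0.0, 1.0]] [ 0.287 -1.001  0.854] [[0.967, -0.254, -0.022], [-0.177, -0.607, -0.775], [0.184, 0.753, -0.632]]
wrist [[334.9, 0.0, 280.3], [0.0, 334.9, 211.7], [0.0, 0.0, 1.0]] [ 0.274 -0.425  0.373] [[0.403, -0.915, -0.001], [-0.871, -0.384, 0.307], [-0.281, -0.123, -0.952]]
{'time_s': 0.15, 'q': array([-1.15599294e+00,  2.13231722e-01, -3.48559717e-02,  1.32352200e+00,
       -9.49404603e-06,  1.57075858e+00]), 'dq': array([ 0.00116767, -0.00084844,  0.00256857,  0.00013529, -0.00056679,
        0.00013027]), 'tau': array([ 6.84964652e-04, -6.86405396e+01,  4.87247550e+01,  1.31116059e-02,
       -5.79815969e-05, -8.08357584e-06]), 'tcp_pos': array([ 0.20140685, -0.45738193,  0.24795895]), 'orientation': array([-3.07347679e+00, -6.46804914e-01,  2.77588716e-04]), 'wrist_force': array([-0.02141032, -0.28200893, -0.32948509]), 'moment': array([ 0.02416037,  0.01810934, -0.02189705]), 'gripper_width': 0.08557871706483106}
```

View pics/top0.png

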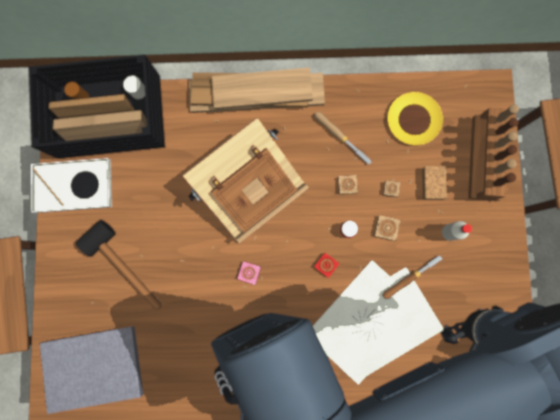

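View pics/side0.png

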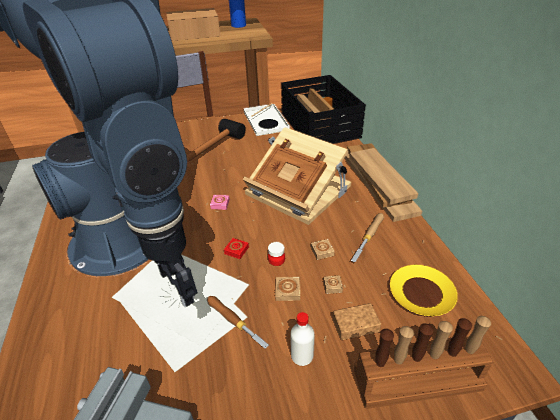

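View pics/wrist0.png

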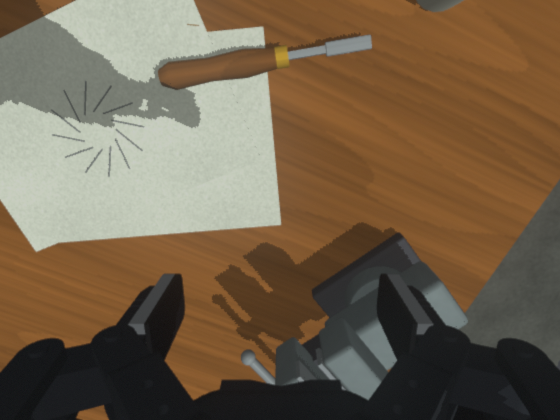

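The top view shows three wooden blocks at about (347,184), (392,188) and (388,228), with red and pink look-alikes at (326,265) and (249,273). The easel is at about (245,180). I'll zoom in and measure.

Run:
```python
from h import *
a=cv2.imread('pics/top0.png'); c=vision.calibration('top')
cv2.imwrite('pics/z1.png',cv2.resize(a[160:250,325:415],None,fx=6,fy=6,interpolation=cv2.INTER_CUBIC))
cv2.imwrite('pics/z2.png',cv2.resize(a[110:250,170:320],None,fx=4,fy=4,interpolation=cv2.INTER_CUBIC))
s=cv2.imread('pics/side0.png')
cv2.imwrite('pics/z3.png',cv2.resize(s[120:225,235:360],None,fx=6,fy=5.5,interpolation=cv2.INTER_CUBIC))
for p in [(347,184),(392,188),(388,228),(349,229)]: print(p,onz(c,*p,0.02).round(3))
for n in['top','side']:
  for k in['rosette_b','housing','panel']:
    print(n,k,[ (r.get('at'),round(r['conf'],2)) for r in spotter.mark_of(n,k)][:8])
```

```text
(347, 184) [ 0.588 -0.213  0.02 ]
(392, 188) [ 0.572 -0.348  0.02 ]
(388, 228) [ 0.451 -0.33   0.02 ]
(349, 229) [ 0.451 -0.213  0.02 ]
top rosette_b [([226.7, 385.6], 0.8), ([188.5, 346.4], 0.77), ([268.7, 325.8], 0.7), ([269.0, 250.1], 0.68), ([192.6, 388.2], 0.57), ([181.8, 427.1], 0.17)]
top housing [([189.0, 254.1], 0.78)]
top panel [([211.0, 270.7], 0.95)]
side rosette_b [([247.0, 237.6], 0.86), ([206.9, 220.3], 0.76), ([285.6, 333.8], 0.74), ([289.6, 288.4], 0.6), ([253.4, 319.5], 0.54)]
side housing [([171.7, 289.2], 0.75)]
side panel [([200.2, 276.9], 0.73), ([147.1, 213.3], 0.33)]
```

View pics/z1.png

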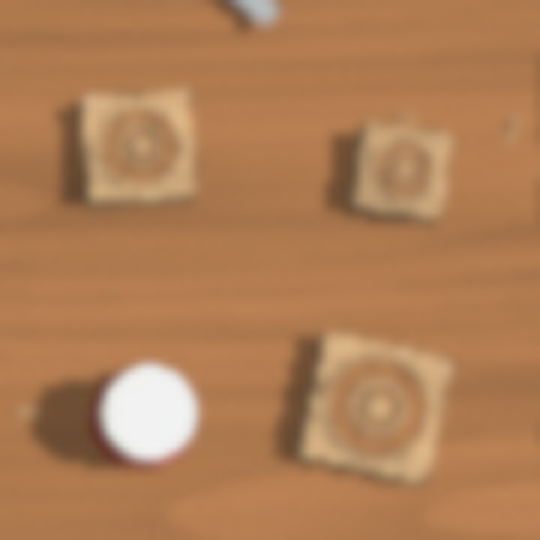

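View pics/z2.png

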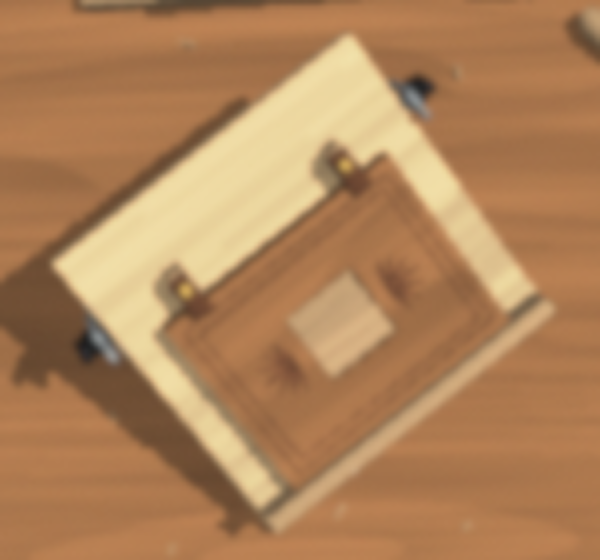

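View pics/z3.png

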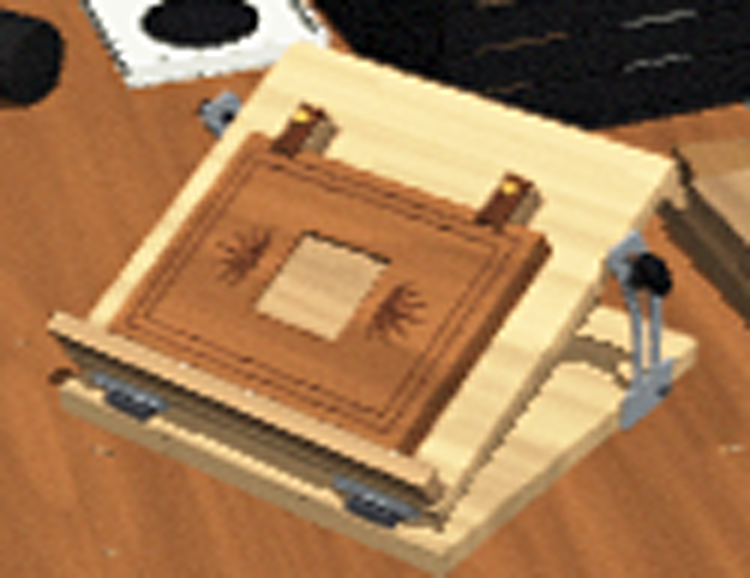

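```bash
cat > fit.py <<'E'
from h import *
from scipy.optimize import least_squares
def frame(p):  # hinge xyz, yaw, tilt
    return Ro.from_euler('ZY',[p[3],-p[4]]).as_matrix()
def pts(p,L): return np.array(p[:3])+ (frame(p)@np.array(L).T).T
def fit(obs,p0=(.45,.05,.05,.6,.4),fixed=None):
    def f(p): return np.concatenate([(w*(proj(c,pts(p,[l]))[0]-uv)) for c,l,uv,w in obs])
    s=least_squares(f,p0,loss='soft_l1',x_scale=[.01,.01,.01,.05,.05]); return s.x,f(s.x).reshape(-1,2)
E
cat > run1.py <<'E'
from fit import *
ct=vision.calibration('top');cs=vision.calibration('side')
def T(x,y):return np.array([(x+.5)/4-.5+170,(y+.5)/4-.5+110])
def S(x,y):return np.array([(x+.5)/6-.5+235,(y+.5)/5.5-.5+120])
h=.0293
o=[]
for l,q in [((.1705,.1,.038),(162,333)),((.1705,-.1,.038),(387,155)),((.093+h,h,.034),(287,322)),((.093+h,-h,.034),(350,270)),((.093-h,-h,.034),(393,327)),((.093-h,h,.034),(333,377))]: o.append((ct,l,T(*q),1))
for l,q in [((.1705,.1,.038),(255,135)),((.1705,-.1,.038),(548,238)),((.0155,-.1,.038),(405,455)),((.093+h,h,.033),(310,240)),((.093+h,-h,.033),(388,266)),((.093-h,-h,.036),(338,340)),((.093-h,h,.036),(258,308))]: o.append((cs,l,S(*q),1))
p,r=fit(o); print(p.round(4),np.degrees(p[3:]).round(2)); print(r.round(1).tolist())
print('housing',pts(p,[(.093,0,.033)]).round(4))
E
python3 run1.py
```

```text
[0.5112 0.0212 0.0285 0.6656 0.5023] [38.14 28.78]
[[0.5, -0.1], [-0.1, -0.5], [-0.7, -0.9], [-0.5, -0.8], [0.8, 0.2], [0.1, 0.5], [-0.6, -0.1], [-0.2, -0.4], [-1.0, -0.0], [-0.1, -0.7], [1.2, 0.3], [0.0, 0.9], [-1.0, 0.7]]
housing [[0.5628 0.0617 0.1022]]
```

The easel fit is good to about 1 px: tilt about 28.8°, yaw about 38°, housing at about (0.563, 0.062, 0.102). Next I'll hover over block b and look with the wrist camera.

```bash
cat > plan.py <<'E'
from h import *
def plan(P,Rt,n=8):
    s=robot.read_state();p=np.array(s['tcp_pos']);R=Ro.from_rotvec(s['orientation'])
    P=np.array(P);D=(R.inv()*Rt).as_rotvec()
    print('dist mm',np.linalg.norm(P-p)*1e3,'ang',np.degrees(np.linalg.norm(D)))
    pp,RR=p,R
    for i in range(1,n+1):
        p2=p+(P-p)*i/n;R2=R*Ro.from_rotvec(D*i/n)
        print((RR.inv().apply(p2-pp)).round(4).tolist(),np.degrees((RR.inv()*R2).as_rotvec()).round(2).tolist())
        pp,RR=p2,R2
def down(az): # tool down, x az
    x=np.array([np.cos(az),np.sin(az),0]);z=np.array([0,0,-1.]);return Ro.from_matrix(np.c_[x,np.cross(z,x),z])
E
python3 -c "
from plan import *
plan([.575,-.213,.2],down(0))"
```

```text
dist mm 449.05415414288854 ang 23.765812032402447
[0.055, -0.0092, 0.006] [-0.0, 0.0, 2.97]
[0.0545, -0.012, 0.006] [-0.0, 0.0, 2.97]
[0.0538, -0.0148, 0.006] [-0.0, 0.0, 2.97]
[0.053, -0.0176, 0.006] [-0.0, 0.0, 2.97]
[0.052, -0.0203, 0.006] [-0.0, 0.0, 2.97]
[0.0509, -0.023, 0.006] [-0.0, 0.0, 2.97]
[0.0496, -0.0256, 0.006] [-0.0, 0.0, 2.97]
[0.0482, -0.0281, 0.006] [-0.0, 0.0, 2.97]
```

Request:
drive_tool(dp=[[0.055,-0.009,0.006],[0.0545,-0.012,0.006],[0.054,-0.015,0.006],[0.053,-0.0175,0.006],[0.052,-0.02,0.006],[0.051,-0.023,0.006],[0.0495,-0.0255,0.006],[0.048,-0.028,0.006]], turn=[[0,0,3],[0,0,3],[0,0,3],[0,0,3],[0,0,3],[0,0,3],[0,0,3],[0,0,3]])

```text
time_s: 1.45
tcp_pos: [0.5866, -0.2119, 0.1996]
orientation: [3.139, -0.038, 0.003]
wrist_force: [0.6, -0.5, 0.0]
gripper_width: 0.0853
```

Run:
```python
from h import *
s=robot.read_state();print(s['tcp_pos'],s['orientation'],s['q'].round(3))
c=vision.calibration('wrist');snap('wrist','w1.png')
np.savez('w1.npz',**{k:np.array(c[k]) for k in('intrinsics','R','t')})
```

```text
[ 0.58663697 -0.21194634  0.19957825] [ 3.13856556e+00 -3.84828209e-02  2.97233373e-03] [-3.46e-01  4.83e-01  2.25e-01  1.31e+00 -2.00e-03  2.82e+00]
```

View pics/w1.png

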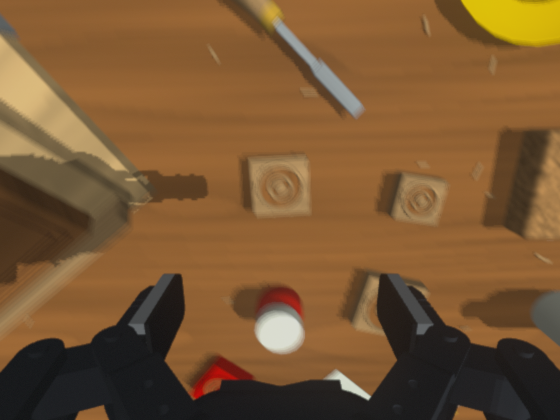

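Run:
```python
from h import *
a=cv2.imread('pics/w1.png')
cv2.imwrite('pics/z4.png',cv2.resize(a[140:230,235:325],None,fx=6,fy=6,interpolation=cv2.INTER_CUBIC))
```

```text
(no output)
```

View pics/z4.png

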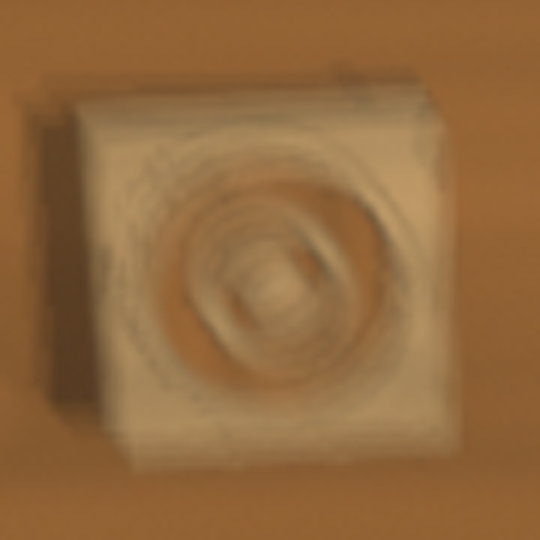

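The picture is motion-blurred, so I'll retake it.

Run:
```python
from h import *
s=robot.read_state();print(s['tcp_pos'],s['orientation'],abs(s['dq']).max())
c=vision.calibration('wrist');a=snap('wrist','w2.png')[:,:,::-1]
np.savez('w2.npz',**{k:np.array(c[k]) for k in('intrinsics','R','t')})
cv2.imwrite('pics/z5.png',cv2.resize(a[140:230,235:325],None,fx=6,fy=6,interpolation=cv2.INTER_CUBIC))
```

```text
[ 0.59070045 -0.20791091  0.19776881] [ 3.14061599e+00 -3.79144312e-02  3.07583667e-03] 0.18234437211537805
```

View pics/z5.png

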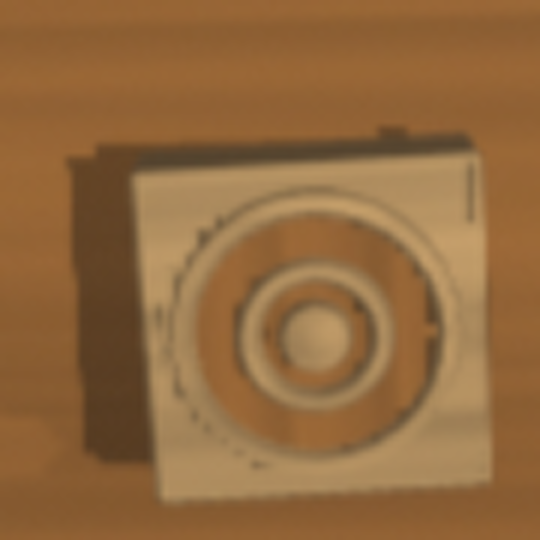

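Run:
```python
from h import *
c=dict(np.load('w2.npz'))
q=[(133,172),(480,150),(492,482),(162,500)]
P=np.array([onz(c,(x+.5)/6-.5+235,(y+.5)/6-.5+140,.02) for x,y in q])
print(P.round(4),P.mean(0).round(4),[np.linalg.norm(P[i]-P[i-1]).round(4) for i in range(4)])
for i in range(4):
  d=P[(i+1)%4]-P[i];print(np.degrees(np.arctan2(d[1],d[0])).round(1)%90)
s=robot.read_state();print(s['tcp_pos'],s['orientation'],abs(s['dq']).max(),s['time_s'])
R=Ro.from_rotvec(s['orientation']).as_matrix();print(R.round(3))
```

```text
[[ 0.6146 -0.1868  0.02  ]
 [ 0.6167 -0.2395  0.02  ]
 [ 0.5634 -0.2418  0.02  ]
 [ 0.5616 -0.189   0.02  ]] [ 0.5891 -0.2143  0.02  ] [np.float64(0.053), np.float64(0.0527), np.float64(0.0533), np.float64(0.0528)]
2.299999999999997
2.5
1.9000000000000057
2.4
[ 0.58828476 -0.20979379  0.19796291] [ 3.14006860e+00 -3.16970813e-02  1.32063217e-03] 0.10187244280601895 1.55
[[ 1.    -0.02   0.001]
 [-0.02  -1.    -0.001]
 [ 0.001  0.001 -1.   ]]
```

Run:
```python
from h import *
print(robot.tip_reach)
s=robot.read_state();c=vision.calibration('wrist');a=snap('wrist','w3.png')
R=Ro.from_rotvec(s['orientation']).as_matrix()
for x in(.011,-.011):
 for z in (-.01,0,.004,.01,.017,.025):
  L=np.array([[x,.0427,z],[x,-.0427,z]]);print(x,z,proj(c,s['tcp_pos']+L@R.T).round(1).tolist())
cv2.imwrite('pics/z6.png',cv2.resize(a[255:355,100:240,::-1],None,fx=5,fy=5,interpolation=cv2.INTER_CUBIC))
cc=(np.array(c['R'])@(R)).round(4);print(cc, (R.T@(-np.array(c['R']).T@c['t']-s['tcp_pos'])).round(4))
```

```text
0.017
0.011 -0.01 [[391.0, 287.4], [171.5, 287.4]]
0.011 0 [[383.5, 274.9], [178.9, 274.9]]
0.011 0.004 [[380.8, 270.4], [181.6, 270.3]]
0.011 0.01 [[376.9, 264.0], [185.4, 263.9]]
0.011 0.017 [[372.8, 257.2], [189.4, 257.1]]
0.011 0.025 [[368.5, 250.0], [193.6, 250.0]]
-0.011 -0.01 [[385.6, 334.9], [176.8, 334.8]]
-0.011 0 [[378.7, 319.9], [183.5, 319.8]]
-0.011 0.004 [[376.2, 314.4], [186.0, 314.3]]
-0.011 0.01 [[372.7, 306.7], [189.4, 306.6]]
-0.011 0.017 [[368.9, 298.4], [193.2, 298.3]]
-0.011 0.025 [[365.0, 289.7], [197.1, 289.6]]
[[ 4.000e-04  1.000e+00 -0.000e+00]
 [-9.517e-01  3.000e-04 -3.069e-01]
 [-3.069e-01  1.000e-04  9.517e-01]] [ 0.079  -0.0004 -0.1249]
```

View pics/z6.png

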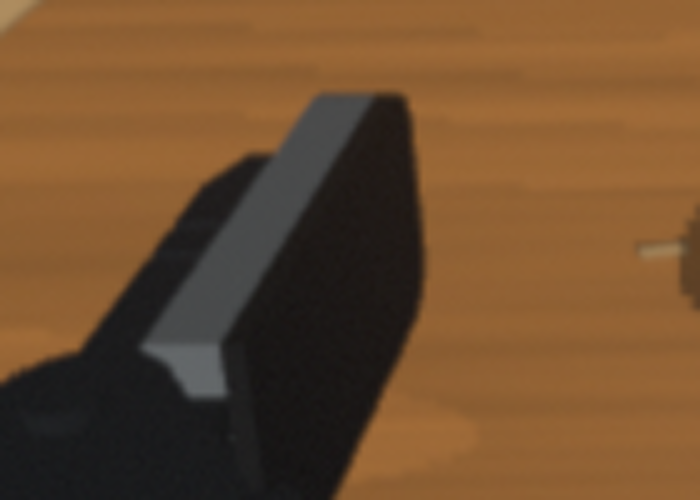

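```bash
python3 -c "
from plan import *
print(robot.read_state()['tcp_pos'])
plan([.5891,-.2143,.035],down(np.radians(2.3)),7)"
```

```text
[ 0.58653412 -0.21134997  0.19851177]
dist mm 163.55850941305783 ang 3.438216647512932
[0.0004, 0.0004, 0.0234] [0.02, -0.0, -0.49]
[0.0004, 0.0004, 0.0234] [0.02, -0.0, -0.49]
[0.0004, 0.0004, 0.0234] [0.02, -0.0, -0.49]
[0.0004, 0.0004, 0.0234] [0.02, -0.0, -0.49]
[0.0004, 0.0004, 0.0234] [0.02, -0.0, -0.49]
[0.0004, 0.0004, 0.0234] [0.02, -0.0, -0.49]
[0.0004, 0.0004, 0.0234] [0.02, -0.0, -0.49]
```

Request:
drive_tool(dp=[[0.001,0.001,0.024],[0.001,0.001,0.024],[0.0005,0.0005,0.024],[0.0005,0.0005,0.024],[0,0,0.024],[0,0,0.022],[0,0,0.012],[0,0,0]], turn=[[0,0,-1],[0,0,-1],[0,0,-0.7],[0,0,-0.5],[0,0,-0.2],[0,0,0],[0,0,0],[0,0,0]])

```text
time_s: 2.6
tcp_pos: [0.5854, -0.2205, 0.0428]
orientation: [3.137, 0.06, 0.003]
wrist_force: [-0.3, 0.3, 0.5]
gripper_width: 0.0852
```

```bash
python3 -c "
from plan import *
s=robot.read_state();print(s['tcp_pos'],s['time_s'],abs(s['dq']).max());c=vision.calibration('wrist');
print(proj(c,[.5891,-.2143,.025]))
snap('wrist','w4.png')
plan([.5891,-.2143,.0185],down(np.radians(2.3)),4)"
```

```text
[ 0.58536547 -0.22045031  0.04278665] 2.6 0.013574857350706036
[[268.27371965 270.06862318]]
dist mm 25.89199775704852 ang 0.32367151017906365
[0.0009, -0.0015, 0.0062] [0.07, -0.04, -0.03]
[0.0009, -0.0015, 0.0062] [0.07, -0.04, -0.03]
[0.0009, -0.0015, 0.0062] [0.07, -0.04, -0.03]
[0.0009, -0.0015, 0.0062] [0.07, -0.04, -0.03]
```

View pics/w4.png

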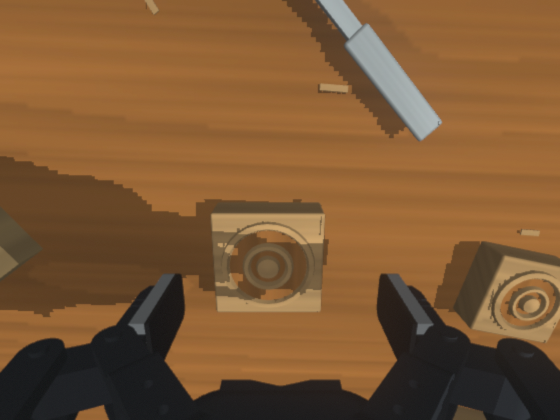

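Request:
drive_tool(dp=[[0.002,-0.003,0.004],[0.002,-0.003,0.006],[0.001,-0.001,0.006],[0,0,0.006],[0,0,0.003],[0,0,0],[0,0,0],[0,0,0]], turn=[[0,0,0],[0,0,0],[0,0,0],[0,0,0],[0,0,0],[0,0,0],[0,0,0],[0,0,0]])

```text
time_s: 3.65
tcp_pos: [0.5921, -0.2133, 0.0187]
orientation: [3.135, 0.061, 0.009]
wrist_force: [0.0, -0.7, -0.4]
gripper_width: 0.0853
```

```bash
python3 -c "
from plan import *
s=robot.read_state();print(s['tcp_pos'],s['time_s'],abs(s['dq']).max());c=vision.calibration('wrist');
print(proj(c,[.5891,-.2143,.025]))
snap('wrist','w5.png')
plan([.5895,-.2143,.0185],down(np.radians(2.3)),1)"
```

```text
[ 0.59210921 -0.2133353   0.01871947] 3.65 0.0016290402168370982
[[283.2248369 312.7356316]]
dist mm 2.8099644177823535 ang 0.46211489649942517
[-0.0027, 0.0009, 0.0002] [0.33, -0.31, -0.08]
```

View pics/w5.png

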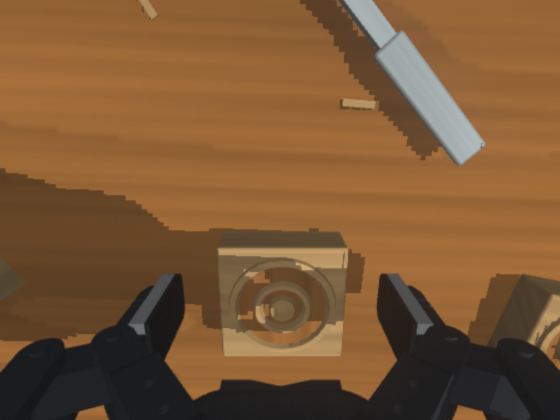

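Request:
drive_tool(dp=[[-0.002,0.0005,0],[0,0,0],[0,0,0],[0,0,0],[0,0,0],[0,0,0],[0,0,0],[0,0,0]], turn=[[0.3,-0.3,0],[0,0,0],[0,0,0],[0,0,0],[0,0,0],[0,0,0],[0,0,0],[0,0,0]], gripper=0.03, grip_force=50)

```text
time_s: 4.7
tcp_pos: [0.5902, -0.2142, 0.0192]
orientation: [3.141, 0.06, 0.001]
wrist_force: [-0.2, -0.5, 1.3]
gripper_width: 0.0526
```

```bash
python3 -c "
from plan import *
s=robot.read_state();print(s['tcp_pos'],s['gripper_width'],s['wrist_force']);c=vision.calibration('wrist');
a=snap('wrist','w6.png')
print(Ro.from_rotvec(s['orientation']).as_matrix().round(4))
"
```

```text
[ 0.59018397 -0.21421192  0.01921878] 0.05264392237175826 [-0.24787115 -0.45721936  1.29350299]
[[ 9.993e-01  3.850e-02  4.000e-04]
 [ 3.850e-02 -9.993e-01 -5.000e-04]
 [ 4.000e-04  5.000e-04 -1.000e+00]]
```

View pics/w6.png

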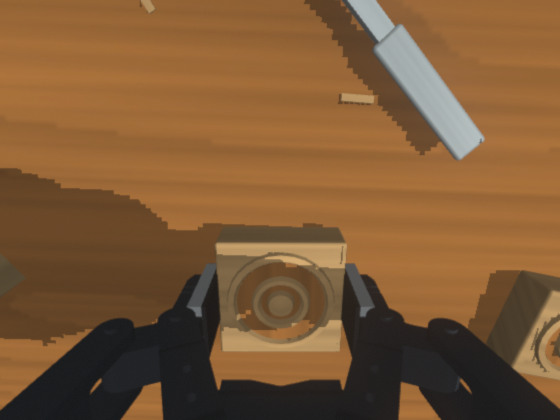

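```bash
python3 -c "
from plan import *
s=robot.read_state();c=vision.calibration('wrist')
R=Ro.from_rotvec(s['orientation']).as_matrix();p=s['tcp_pos']
for uv,z in [((280,305.5),.025),((217,242),.02),((346,242),.02),((341,351),.02),((223,351),.02)]:
  X=onz(c,*uv,z);print(uv,(R.T@(X-p)).round(4))
for z in (.006,.008,.01,.012,.014):
  print(z,proj(c,p+R@[.011,.027,z]).round(1),proj(c,p+R@[-.011,.027,z]).round(1))
"
```

```text
(280, 305.5) [ 0.0001 -0.0005 -0.0058]
(217, 242) [ 0.0262 -0.0258 -0.0008]
(346, 242) [ 0.0262  0.026  -0.0007]
(341, 351) [-0.0269  0.027  -0.0008]
(223, 351) [-0.0269 -0.0261 -0.0008]
0.006 [[343.2 268.3]] [[340.4 311.8]]
0.008 [[342.4 266.1]] [[339.7 309.2]]
0.01 [[341.6 264.1]] [[339.  306.7]]
0.012 [[340.9 262.1]] [[338.3 304.3]]
0.014 [[340.1 260.1]] [[337.6 301.9]]
```

Request:
drive_tool(dp=[[0,0,-0.012],[0,0,-0.02],[0,0,-0.026],[0,0,-0.028],[0,0,-0.028],[0,0,-0.028],[0,0,-0.026],[0,0,-0.022]], turn=[[0,0,0],[0,0,0],[0,0,0],[0,0,0],[0,0,0],[0,0,0],[0,0,0],[0,0,0]])

```text
time_s: 5.75
tcp_pos: [0.589, -0.2136, 0.2196]
orientation: [3.141, 0.061, 0.001]
wrist_force: [0.0, -0.1, -0.5]
gripper_width: 0.0528
```

```bash
python3 run1.py
cat >> plan.py <<'E'
from fit import frame,pts
def toolR(p): 
    F=frame(p); return Ro.from_matrix(F@np.diag([1.,-1,-1]))
def goal(p,off): # off in housing frame
    return pts(p,[np.array([.093,0,.033])+off])[0]
E
python3 -c "
from plan import *
p=[0.5112,0.0212,0.0285,0.6656,0.5023]
g=goal(p,(-.05,0,.12));print(g)
s=robot.read_state();print(s['tcp_pos'],s['gripper_width'],s['wrist_force'])
plan(g,toolR(p),8)"
```

```text
[0.5112 0.0212 0.0285 0.6656 0.5023] [38.14 28.78]
[[0.5, -0.1], [-0.1, -0.5], [-0.7, -0.9], [-0.5, -0.8], [0.8, 0.2], [0.1, 0.5], [-0.6, -0.1], [-0.2, -0.4], [-1.0, -0.0], [-0.1, -0.7], [1.2, 0.3], [0.0, 0.9], [-1.0, 0.7]]
housing [[0.5628 0.0617 0.1022]]
[ 0.4829062  -0.00101395  0.1833031 ]
[ 0.58898701 -0.21358014  0.21955893] 0.052783064167239324 [ 0.04890874 -0.14550894 -0.52297845]
dist mm 240.31647371480554 ang 45.71884640068185
[-0.0122, -0.0271, 0.0045] [1.13, 3.48, -4.39]
[-0.0104, -0.0278, 0.0044] [1.13, 3.48, -4.39]
[-0.0085, -0.0285, 0.0044] [1.13, 3.48, -4.39]
[-0.0066, -0.029, 0.0045] [1.13, 3.48, -4.39]
[-0.0046, -0.0293, 0.0047] [1.13, 3.48, -4.39]
[-0.0026, -0.0295, 0.0051] [1.13, 3.48, -4.39]
[-0.0007, -0.0295, 0.0055] [1.13, 3.48, -4.39]
[0.0012, -0.0294, 0.0061] [1.13, 3.48, -4.39]
```

Request:
drive_tool(dp=[[-0.012,-0.027,0.002],[-0.0105,-0.028,0.003],[-0.0085,-0.0285,0.004],[-0.0065,-0.029,0.005],[-0.0045,-0.0295,0.005],[-0.0025,-0.0295,0.005],[-0.0005,-0.0295,0.0055],[0.001,-0.029,0.006]], turn=[[1.1,3.5,-4.4],[1.1,3.5,-4.4],[1.1,3.5,-4.4],[1.1,3.5,-4.4],[1.1,3.5,-4.4],[1.1,3.5,-4.4],[1.1,3.5,-4.4],[1.1,3.5,-4.4]])

```text
time_s: 6.75
tcp_pos: [0.4817, 0.0032, 0.1937]
orientation: [-2.722, -0.978, -0.745]
wrist_force: [0.6, 0.5, -0.5]
gripper_width: 0.0528
```

Request:
drive_tool(dp=[[0,0,0],[0,0,0],[0,0,0],[0,0,0],[0,0,0],[0,0,0],[0,0,0],[0,0,0]], turn=[[0,0,0],[0,0,0],[0,0,0],[0,0,0],[0,0,0],[0,0,0],[0,0,0],[0,0,0]])

```text
time_s: 7.75
tcp_pos: [0.4823, 0.0025, 0.1955]
orientation: [-2.724, -0.977, -0.745]
wrist_force: [0.2, -0.6, -1.7]
gripper_width: 0.0528
```

Run:
```python
from plan import *
p=[0.5112,0.0212,0.0285,0.6656,0.5023]
s=robot.read_state();print(s['tcp_pos'],s['gripper_width'],s['q'].round(2),abs(s['dq']).max())
c=vision.calibration('wrist');snap('wrist','w7.png')
np.savez('w7.npz',**{k:np.array(c[k]) for k in('intrinsics','R','t')})
h=.029
print(proj(c,pts(p,[(.093+h,h,.033),(.093+h,-h,.033),(.093-h,-h,.033),(.093-h,h,.033),(.1705,.1,.038),(.1705,-.1,.038),(.0155,-.1,.038),(.0155,.1,.038)])).round(1).tolist())
plan(goal(p,(-.05,0,.12)),toolR(p),4)
```

```text
[0.48232093 0.00254101 0.19547771] 0.052828316732797004 [-0.24 -0.1  -0.63  0.68  0.4   2.29] 0.002280153268162974
[[245.8, 117.4], [324.3, 119.5], [319.7, 195.7], [246.0, 194.1], [139.9, 40.2], [432.7, 49.4], [403.3, 256.7], [157.7, 251.9]]
dist mm 12.711973674915681 ang 2.129882214545428
[-0.0019, 0.0007, 0.0024] [0.17, -0.34, 0.37]
[-0.0019, 0.0007, 0.0024] [0.17, -0.34, 0.37]
[-0.0019, 0.0008, 0.0024] [0.17, -0.34, 0.37]
[-0.0019, 0.0008, 0.0025] [0.17, -0.34, 0.37]
```

View pics/w7.png

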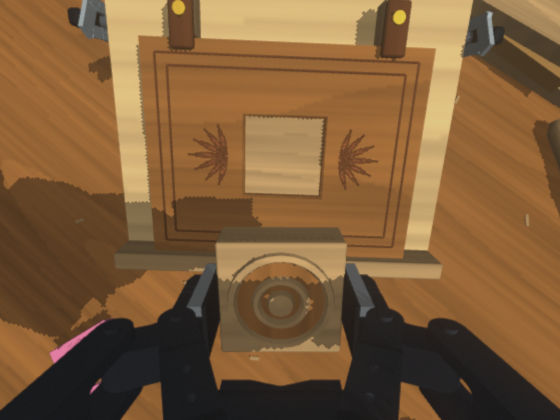

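The wrist view matches the fit to a few px: housing corners at about (245,115) to (325,196). I'll refine the fit with precise corners.

Run:
```python
from h import *
a=cv2.imread('pics/w7.png')
cv2.imwrite('pics/z7.png',cv2.resize(a[105:205,235:335],None,fx=6,fy=6,interpolation=cv2.INTER_CUBIC))
b=np.vstack([np.hstack([a[25:55,130:170],a[30:60,415:455]]),np.hstack([a[235:265,130:170],a[235:265,380:420]])])
cv2.imwrite('pics/z8.png',cv2.resize(b,None,fx=8,fy=8,interpolation=cv2.INTER_CUBIC))
```

```text
(no output)
```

View pics/z7.png

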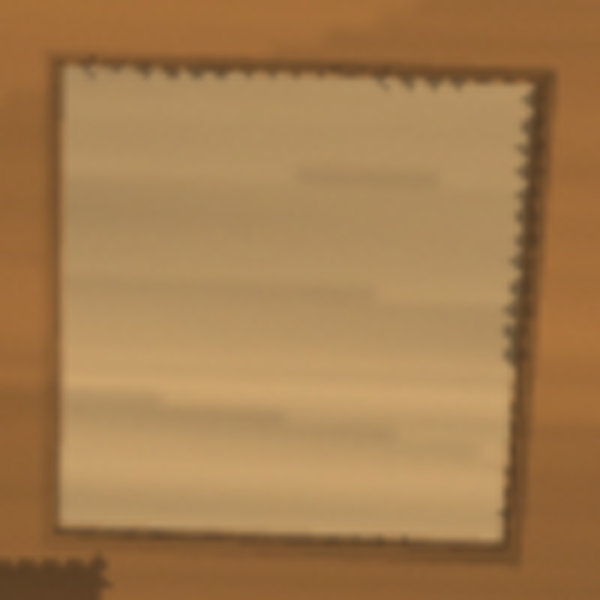

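View pics/z8.png

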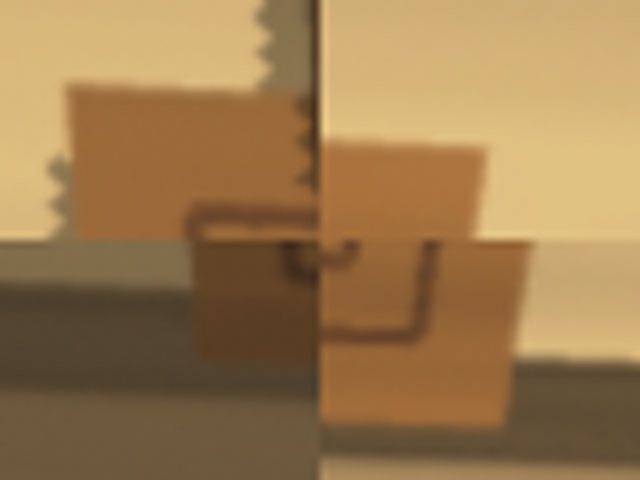

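```bash
cat > run2.py <<'E'
exec(open('run1.py').read())
cw=dict(np.load('w7.npz'))
def W(x,y):return np.array([(x+.5)/6-.5+235,(y+.5)/6-.5+105])
def V(u0,v0,x,y):return np.array([(x+.5)/8-.5+u0,(y+.5)/8-.5+v0])
ow=[];f=.029;e=.0305
for l,q in [((.093+f,f,.033),(62,64)),((.093+f,-f,.033),(533,80)),((.093-f,-f,.033),(503,545)),((.093-f,f,.033),(60,527)),((.093+e,-e,.038),(553,70)),((.093-e,-e,.038),(518,560)),((.093+e,e,.038),(50,55))]: ow.append((cw,l,W(*q),1))
for l,q in [((.1705,.1,.038),(130,25,66,84)),((.1705,-.1,.038),(415,30,167,148)),((.0155,-.1,.038),(380,235,185,188)),((.0155,.1,.038),(130,235,200,120))]: ow.append((cw,l,V(*q),1))
for nm,oo in [('wrist',ow),('both',ow+o)]:
    p,r=fit(oo,p); print(nm,p.round(4),np.degrees(p[3:]).round(2),pts(p,[(.093,0,.033)]).round(4)); print(r[:11].round(1).tolist())
    # reproject into top/side
    print('  all',np.mean([proj(c,pts(p,[l]))[0]-uv for c,l,uv,w in o[:6]],0).round(2),np.mean([proj(c,pts(p,[l]))[0]-uv for c,l,uv,w in o[6:]],0).round(2))
E
python3 run2.py
```

```text
[0.5112 0.0212 0.0285 0.6656 0.5023] [38.14 28.78]
[[0.5, -0.1], [-0.1, -0.5], [-0.7, -0.9], [-0.5, -0.8], [0.8, 0.2], [0.1, 0.5], [-0.6, -0.1], [-0.2, -0.4], [-1.0, -0.0], [-0.1, -0.7], [1.2, 0.3], [0.0, 0.9], [-1.0, 0.7]]
housing [[0.5628 0.0617 0.1022]]
wrist [0.5106 0.0229 0.0309 0.6524 0.5107] [37.38 29.26] [[0.5622 0.0624 0.1051]]
[[-0.2, -0.2], [0.8, 0.2], [0.2, -0.2], [-0.4, 0.1], [0.7, -0.0], [0.2, 0.8], [-1.0, -0.9], [0.2, 0.3], [-0.2, 0.0], [-0.4, -0.3], [0.1, 0.1]]
  all [-0.22 -0.29] [-0.5 -0.7]
both [0.5108 0.0229 0.0305 0.653  0.5116] [37.41 29.31] [[0.5623 0.0624 0.1048]]
[[-0.1, -0.1], [0.8, 0.3], [0.2, -0.2], [-0.2, 0.2], [0.7, 0.1], [0.3, 0.8], [-0.9, -0.8], [0.4, 0.6], [-0.3, 0.2], [-0.5, -0.5], [0.4, 0.1]]
  all [-0.21 -0.31] [-0.47 -0.63]
```

```bash
python3 -c "
from plan import *
p=[0.5107,0.0229,0.0307,0.6526,0.5110]
plan(goal(p,(0,0,.06)),toolR(p),7)"
```

```text
dist mm 80.22533714937761 ang 2.3318940957174066
[0.006, 0.0003, 0.0098] [0.04, -0.12, 0.31]
[0.006, 0.0003, 0.0098] [0.04, -0.12, 0.31]
[0.006, 0.0003, 0.0098] [0.04, -0.12, 0.31]
[0.006, 0.0003, 0.0097] [0.04, -0.12, 0.31]
[0.0061, 0.0002, 0.0097] [0.04, -0.12, 0.31]
[0.0061, 0.0002, 0.0097] [0.04, -0.12, 0.31]
[0.0061, 0.0002, 0.0097] [0.04, -0.12, 0.31]
```

Request:
drive_tool(dp=[[0.006,0.0005,0.01],[0.006,0.0005,0.01],[0.006,0.0005,0.01],[0.006,0.0005,0.01],[0.006,0,0.01],[0.006,0,0.01],[0.006,0,0.008],[0,0,0]], turn=[[0,-0.2,0.5],[0,-0.2,0.5],[0,-0.2,0.5],[0,-0.2,0.4],[0,0,0.2],[0,0,0],[0,0,0],[0,0,0]])

```text
time_s: 8.8
tcp_pos: [0.5433, 0.0474, 0.1536]
orientation: [-2.744, -0.924, -0.718]
wrist_force: [-0.3, -0.1, -0.4]
gripper_width: 0.0526
```

```bash
cat > chk.py <<'E'
import sys
from plan import *
p=[0.5107,0.0229,0.0307,0.6526,0.5110]
def rel():
    s=robot.read_state();F=frame(p)
    d=F.T@(s['tcp_pos']-goal(p,(0,0,0)))*1e3
    e=np.degrees((toolR(p).inv()*Ro.from_rotvec(s['orientation'])).as_rotvec())
    f=F.T@s['wrist_force']
    print('t',s['time_s'],'tcp in housing mm',d.round(2),'back gap',(d[2]-19.2).round(2),'rot err tool deg',e.round(2),'F',f.round(1),'w',round(s['gripper_width'],4),'dq',abs(s['dq']).max().round(3))
E
python3 - <<'E'
from chk import *
rel(); snap('wrist','w8.png'); snap('side','s8.png'); c=vision.calibration('wrist')
np.savez('w8.npz',**{k:np.array(c[k]) for k in('intrinsics','R','t')})
plan(goal(p,(0,0,.035)),toolR(p),4)
E
```

```text
t 8.8 tcp in housing mm [ 2.66 -0.35 54.27] back gap 35.07 rot err tool deg [-0.24 -0.02  0.09] F [-0.4  0.1 -0.2] w 0.0526 dq 0.007
dist mm 19.983990702694012 ang 0.2867529906045393
[-0.0006, -0.0001, 0.005] [0.07, 0.0, -0.03]
[-0.0006, -0.0001, 0.005] [0.07, 0.0, -0.03]
[-0.0006, -0.0001, 0.005] [0.07, 0.0, -0.03]
[-0.0006, -0.0001, 0.005] [0.07, 0.0, -0.03]
```

View pics/w8.png

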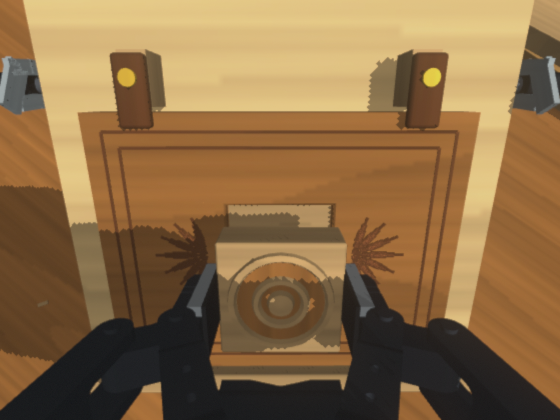

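Run:
```python
from chk import *
c=dict(np.load('w8.npz'));e=.0305
print(proj(c,pts(p,[(.1705,.1,.038),(.1705,-.1,.038),(.093+e,e,.038),(.093+e,-e,.038)])).round(1).tolist())
a=cv2.imread('pics/w8.png');cv2.imwrite('pics/z9.png',cv2.resize(a[190:260,205:355],None,fx=5,fy=5,interpolation=cv2.INTER_CUBIC))
```

```text
[[78.2, 111.9], [478.5, 111.2], [222.8, 202.1], [335.2, 201.8]]
```

View pics/z9.png

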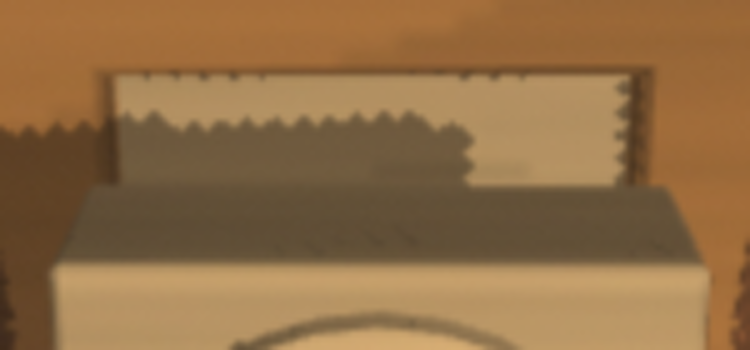

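Request:
drive_tool(dp=[[-0.0015,0,0.004],[-0.001,0,0.006],[-0.001,0,0.006],[0,0,0.006],[0,0,0.004],[0,0,0.002],[0,0,0],[0,0,0]], turn=[[0.2,0,0],[0,0,0],[0,0,0],[0,0,0],[0,0,0],[0,0,0],[0,0,0],[0,0,0]])

```text
time_s: 9.9
tcp_pos: [0.552, 0.0533, 0.1265]
orientation: [-2.741, -0.924, -0.717]
wrist_force: [-0.2, 0.2, 0.2]
gripper_width: 0.053
```

Run:
```python
from chk import *
rel(); a=snap('wrist','w9.png'); snap('side','s9.png')
plan(goal(p,(-.0005,-.0003,.026)),toolR(p),1)
b=cv2.imread('pics/s9.png');cv2.imwrite('pics/s9z.png',cv2.resize(b[110:230,220:370],None,fx=5,fy=5,interpolation=cv2.INTER_CUBIC))
```

```text
t 9.9 tcp in housing mm [-1.36 -0.91 25.47] back gap 6.27 rot err tool deg [-0.1   0.03  0.13] F [0.1 0.3 0.2] w 0.053 dq 0.002
dist mm 1.220078010144384 ang 0.16921008417154987
[0.0009, -0.0006, -0.0005] [0.1, -0.03, -0.13]
```

View pics/s9z.png

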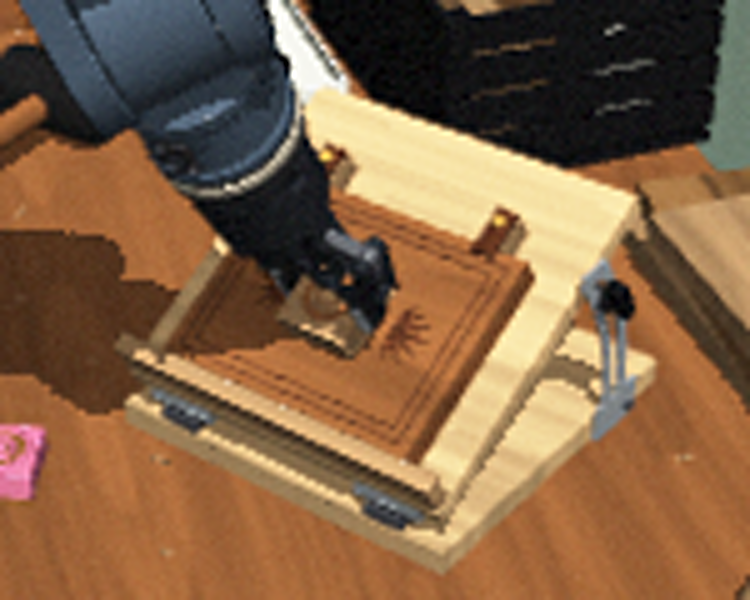

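View pics/w9.png

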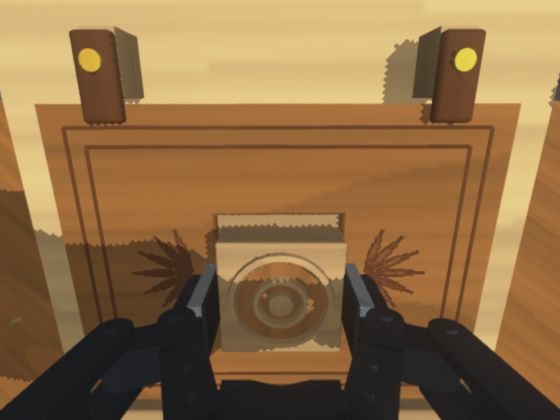

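Run:
```python
from chk import *
s=robot.read_state();c=vision.calibration('wrist');R=Ro.from_rotvec(s['orientation']).as_matrix();P=s['tcp_pos'];e=.0305;f=.029
print('block back',proj(c,P+(R@np.array([[.027,-.027,.0192],[.027,.027,.0192],[.027,-.027,-.0008],[.027,.027,-.0008]]).T).T).round(1).tolist())
print('mouth',proj(c,pts(p,[(.093+e,e,.038),(.093+e,-e,.038),(.093+f,f,.033),(.093+f,-f,.033),(.1705,.1,.038),(.1705,-.1,.038)])).round(1).tolist())
a=cv2.imread('pics/w9.png');cv2.imwrite('pics/z10.png',cv2.resize(a[200:260,205:355],None,fx=5,fy=5,interpolation=cv2.INTER_CUBIC))
```

```text
block back [[221.3, 222.9], [339.6, 222.9], [212.9, 239.8], [348.0, 239.9]]
mouth [[211.3, 212.0], [345.1, 211.7], [216.7, 211.7], [339.8, 211.4], [35.3, 104.0], [519.8, 102.9]]
```

View pics/z10.png

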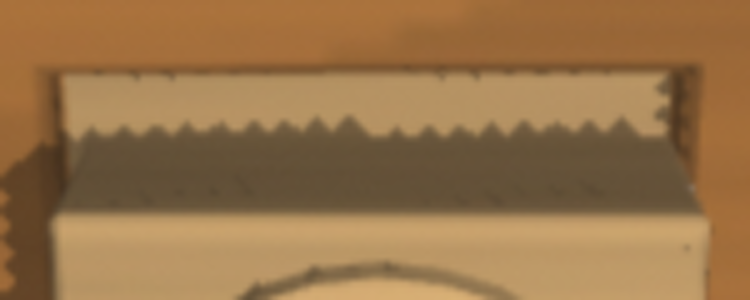

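Request:
drive_tool(dp=[[0.001,-0.0005,0],[0,0,0.001],[0,0,0.001],[0,0,0.001],[0,0,0.001],[0,0,0.0005],[0,0,0],[0,0,0]], turn=[[0.1,0,-0.1],[0,0,0],[0,0,0],[0,0,0],[0,0,0],[0,0,0],[0,0,0],[0,0,0]])

```text
time_s: 11.0
tcp_pos: [0.5544, 0.0557, 0.123]
orientation: [-2.739, -0.926, -0.717]
wrist_force: [-0.2, 0.3, -1.4]
gripper_width: 0.0526
```

Run:
```python
from chk import *
rel()
```

```text
t 11.0 tcp in housing mm [-0.24 -0.47 20.78] back gap 1.58 rot err tool deg [-0.01  0.04  0.02] F [-0.7  0.3 -1.3] w 0.0526 dq 0.002
```

Request:
drive_tool(dp=[[0,0,0.0005],[0,0,0.0005],[0,0,0.0005],[0,0,0],[0,0,0],[0,0,0],[0,0,0],[0,0,0]], turn=[[0,0,0],[0,0,0],[0,0,0],[0,0,0],[0,0,0],[0,0,0],[0,0,0],[0,0,0]])

```text
time_s: 12.0
tcp_pos: [0.5544, 0.0557, 0.123]
orientation: [-2.74, -0.925, -0.717]
wrist_force: [-0.9, -0.9, 0.7]
gripper_width: 0.053
```

Run:
```python
from chk import *
rel()
snap('wrist','w11.png');a=cv2.imread('pics/w11.png');cv2.imwrite('pics/z11.png',cv2.resize(a[200:260,205:355],None,fx=5,fy=5,interpolation=cv2.INTER_CUBIC))
```

```text
t 12.0 tcp in housing mm [-0.22 -0.52 20.77] back gap 1.57 rot err tool deg [-0.05  0.07  0.06] F [-0.8 -0.1  1.2] w 0.053 dq 0.002
```

View pics/z11.png

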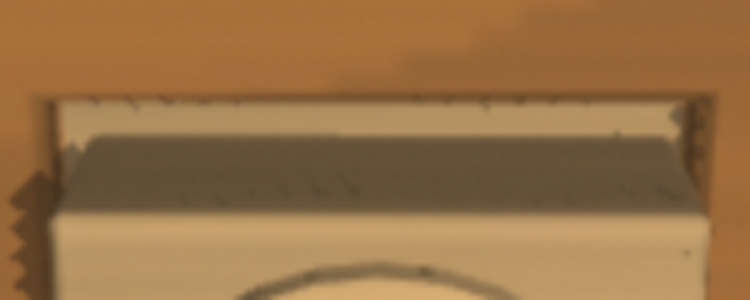

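```bash
cat > pr.py <<'E'
from chk import *
s=robot.read_state();c=vision.calibration('wrist');R=Ro.from_rotvec(s['orientation']).as_matrix();P=s['tcp_pos'];e=.0305;f=.029
print('block back',proj(c,P+(R@np.array([[.027,-.027,.0192],[.027,.027,.0192],[.027,-.027,-.0008],[.027,.027,-.0008]]).T).T).round(1).tolist())
print('mouth',proj(c,pts(p,[(.093+e,e,.038),(.093+e,-e,.038),(.093+f,f,.033),(.093+f,-f,.033),(.1705,.1,.038),(.1705,-.1,.038)])).round(1).tolist())
E
python3 pr.py
```

```text
block back [[221.4, 222.8], [339.7, 222.9], [213.0, 239.8], [348.1, 239.8]]
mouth [[210.4, 217.7], [348.0, 217.6], [216.1, 217.3], [342.4, 217.2], [29.4, 106.8], [528.5, 106.4]]
```

View pics/w11.png

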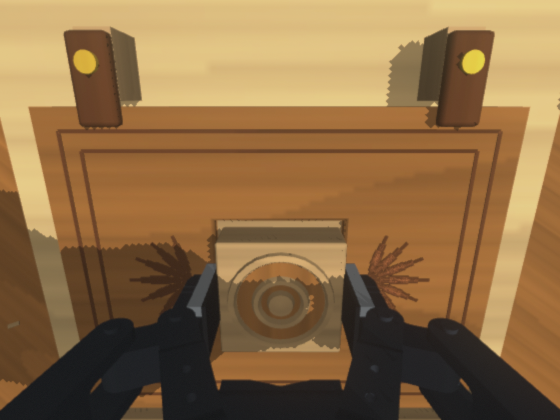

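Request:
drive_tool(dp=[[0,-0.001,0.001],[0,0,0.001],[0,0,0.001],[0,0,0.001],[0,0,0],[0,0,0],[0,0,0],[0,0,0]], turn=[[0,0,0],[0,0,0],[0,0,0],[0,0,0],[0,0,0],[0,0,0],[0,0,0],[0,0,0]])

```text
time_s: 13.05
tcp_pos: [0.5544, 0.0557, 0.1231]
orientation: [-2.743, -0.922, -0.721]
wrist_force: [-2.4, -1.8, 2.7]
gripper_width: 0.0527
```

Run:
```python
from chk import *
rel()
```

```text
t 13.05 tcp in housing mm [-0.15 -0.48 20.83] back gap 1.63 rot err tool deg [-0.25  0.12  0.15] F [-1.3  0.1  3.8] w 0.0527 dq 0.002
```

Contact shows as +3.8 N along the normal. In the image the block's back edge lies inside the mouth, level with the floor. Next I'll push gently and watch how it responds.

Request:
drive_tool(dp=[[0,0,0.001],[0,0,0.0015],[0,0,0.0015],[0,0,0.0015],[0,0,0.0015],[0,0,0.0015],[0,0,0.0015],[0,0,0.0015]], turn=[[0,0,0],[0,0,0],[0,0,0],[0,0,0],[0,0,0],[0,0,0],[0,0,0],[0,0,0]])

```text
time_s: 14.05
tcp_pos: [0.5558, 0.0567, 0.1219]
orientation: [-2.744, -0.916, -0.727]
wrist_force: [-34.3, -16.6, 41.0]
gripper_width: 0.0526
```

```bash
python3 - <<'E'
from chk import *
rel();print(robot.read_state()['moment'])
snap('wrist','w12.png');a=cv2.imread('pics/w12.png');cv2.imwrite('pics/z12.png',cv2.resize(a[200:260,205:355],None,fx=5,fy=5,interpolation=cv2.INTER_CUBIC))
rel()
E
python3 pr.py
```

```text
t 14.05 tcp in housing mm [ 0.68 -0.53 18.98] back gap -0.22 rot err tool deg [-0.43  0.35  0.37] F [-12.5   7.6  54. ] w 0.0526 dq 0.01
[-0.2088858   3.55781784  1.62183982]
t 14.1 tcp in housing mm [ 0.71 -0.56 18.99] back gap -0.21 rot err tool deg [-0.43  0.36  0.37] F [-11.    7.8  53. ] w 0.0528 dq 0.001
block back [[221.4, 222.8], [339.7, 222.9], [213.0, 239.8], [348.1, 239.8]]
mouth [[209.2, 221.5], [347.9, 220.4], [214.8, 221.0], [342.2, 220.0], [25.2, 110.8], [528.3, 107.6]]
```

View pics/z12.png

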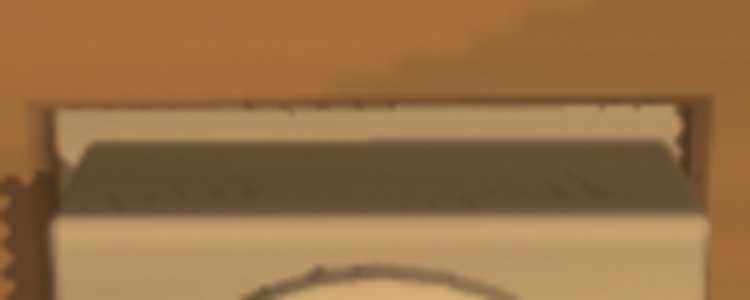

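Too hard: 54 N is close to the 60 N limit. Backing off now.

Request:
drive_tool(dp=[[0,0,-0.001],[0,0,0],[0,0,0],[0,0,0],[0,0,0],[0,0,0],[0,0,0],[0,0,0]], turn=[[0,0,0],[0,0,0],[0,0,0],[0,0,0],[0,0,0],[0,0,0],[0,0,0],[0,0,0]])

```text
time_s: 15.1
tcp_pos: [0.5553, 0.0565, 0.1224]
orientation: [-2.744, -0.916, -0.727]
wrist_force: [-0.2, -0.1, -0.5]
gripper_width: 0.0529
```

```bash
python3 - <<'E'
from chk import *
rel();print(robot.read_state()['moment'])
a=snap('wrist','w13.png')[:,:,::-1];cv2.imwrite('pics/z13.png',cv2.resize(a[200:260,205:355],None,fx=5,fy=5,interpolation=cv2.INTER_CUBIC))
snap('side','s13.png');b=cv2.imread('pics/s13.png');cv2.imwrite('pics/s13z.png',cv2.resize(b[110:230,220:370],None,fx=5,fy=5,interpolation=cv2.INTER_CUBIC))
E
python3 pr.py
```

```text
t 15.1 tcp in housing mm [ 0.55 -0.43 19.72] back gap 0.52 rot err tool deg [-0.41  0.34  0.37] F [-0.5  0.1 -0.3] w 0.0529 dq 0.002
[-0.37280792  0.37176908  0.02038951]
block back [[221.3, 222.9], [339.5, 222.9], [212.9, 239.8], [348.0, 239.9]]
mouth [[209.7, 220.7], [347.8, 219.6], [215.4, 220.2], [342.2, 219.2], [26.8, 110.5], [527.3, 107.3]]
```

View pics/z13.png

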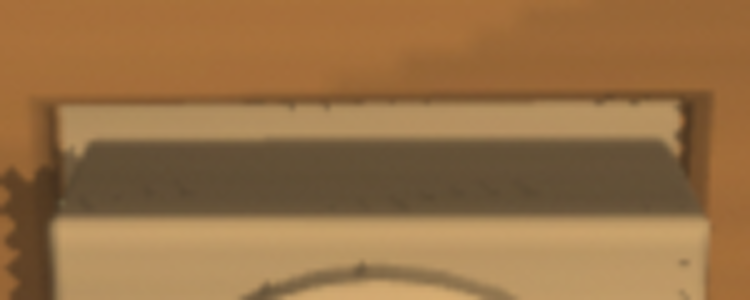

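View pics/s13z.png

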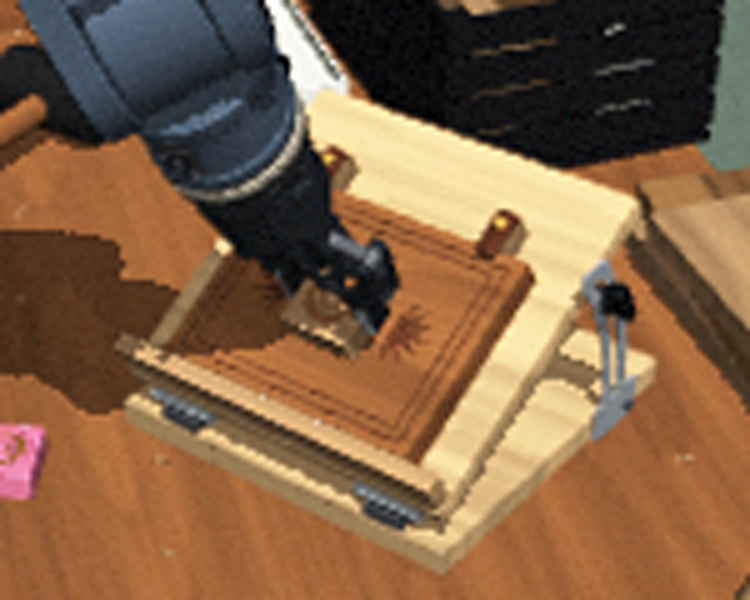

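View pics/w13.png

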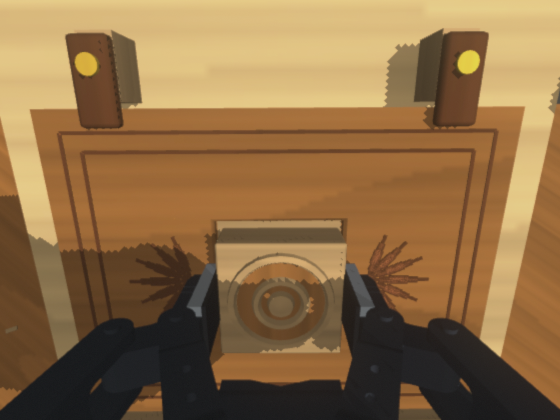

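Run:
```python
from h import *
a=cv2.imread('pics/s9.png',0);b=cv2.imread('pics/s13.png',0)
def sub(x0,y0,x1,y1,nm):
    A=np.float32(a[y0:y1,x0:x1]);B=np.float32(b[y0:y1,x0:x1]);w=np.eye(2,3,dtype=np.float32)
    try:
        cc,w=cv2.findTransformECC(A,B,w,cv2.MOTION_TRANSLATION);print(nm,w[:,2].round(2),round(cc,3))
    except Exception as e: print(nm,'fail')
sub(310,145,330,165,'buttonR');sub(305,185,325,210,'panelBR');sub(332,140,356,165,'topcorner');sub(335,160,350,180,'knob');sub(290,205,325,228,'base');sub(218,190,232,212,'pink')
sub(315,155,332,180,'panel TR');sub(293,168,308,188,'carving')
```

```text
buttonR [0.15 0.42] 0.964
panelBR [ 0.17 -0.03] 0.979
topcorner [0.09 0.26] 0.992
knob [0.2  0.25] 0.972
base [ 0.15 -0.01] 0.992
pink [ 0.02 -0.02] 0.999
panel TR [0.05 0.39] 0.967
carving [ 0.2  -0.18] 0.867
```

The side-view shift shows the top gave only about 0.3–0.4° (around 0.6 mm at the housing, limit 10 mm). The image scale puts the block's back at floor depth. Next I'll correct the small angle error and re-press lightly.

Request:
drive_tool(dp=[[0.0008,0,0],[0,0,0.0004],[0,0,0.0004],[0,0,0.0004],[0,0,0.0004],[0,0,0.0004],[0,0,0.0004],[0,0,0.0004]], turn=[[0.4,-0.6,-0.2],[0,0,0],[0,0,0],[0,0,0],[0,0,0],[0,0,0],[0,0,0],[0,0,0]])

```text
time_s: 16.2
tcp_pos: [0.5562, 0.0571, 0.1224]
orientation: [-2.744, -0.923, -0.709]
wrist_force: [-9.7, -3.8, 12.5]
gripper_width: 0.0531
```

Run:
```python
from chk import *
rel();print(robot.read_state()['moment'])
a=snap('wrist','w14.png')[:,:,::-1];cv2.imwrite('pics/z14.png',cv2.resize(a[200:260,205:355],None,fx=5,fy=5,interpolation=cv2.INTER_CUBIC))
rel()
```

```text
t 16.2 tcp in housing mm [ 1.46 -0.45 19.12] back gap -0.08 rot err tool deg [-0.05 -0.27  0.21] F [-2.6  2.9 15.8] w 0.0531 dq 0.005
[-0.43809515  1.03524697  0.12954237]
t 16.25 tcp in housing mm [ 1.46 -0.45 19.12] back gap -0.08 rot err tool deg [-0.05 -0.27  0.21] F [-3.8  2.8 15.3] w 0.0531 dq 0.001
```

View pics/z14.png

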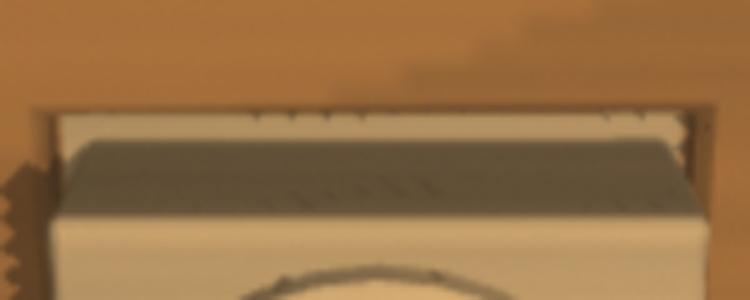

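Run:
```python
from chk import *
for i in range(6):
    vision.get_image('side'); rel()
a=cv2.imread('pics/s9.png',0);b=vision.get_image('side');b=cv2.cvtColor(b,cv2.COLOR_RGB2GRAY)
for nm,(x0,y0,x1,y1) in dict(button=(310,145,330,165),TR=(315,155,332,180),corner=(332,140,356,165)).items():
    w=np.eye(2,3,dtype=np.float32);cc,w=cv2.findTransformECC(np.float32(a[y0:y1,x0:x1]),np.float32(b[y0:y1,x0:x1]),w,cv2.MOTION_TRANSLATION);print(nm,w[:,2].round(2))
```

```text
t 16.3 tcp in housing mm [ 1.45 -0.43 19.12] back gap -0.08 rot err tool deg [-0.05 -0.27  0.21] F [-3.9  3.5 14.4] w 0.0529 dq 0.001
t 16.35 tcp in housing mm [ 1.46 -0.49 19.13] back gap -0.07 rot err tool deg [-0.05 -0.27  0.21] F [-3.3  3.5 15.7] w 0.0529 dq 0.002
t 16.4 tcp in housing mm [ 1.48 -0.47 19.14] back gap -0.06 rot err tool deg [-0.05 -0.27  0.21] F [-2.5  4.1 14.9] w 0.0526 dq 0.002
t 16.45 tcp in housing mm [ 1.46 -0.46 19.13] back gap -0.07 rot err tool deg [-0.05 -0.27  0.21] F [-3.2  2.4 15.3] w 0.0527 dq 0.001
t 16.5 tcp in housing mm [ 1.45 -0.45 19.12] back gap -0.08 rot err tool deg [-0.05 -0.27  0.21] F [-2.9  3.7 15.6] w 0.0531 dq 0.001
t 16.55 tcp in housing mm [ 1.43 -0.43 19.11] back gap -0.09 rot err tool deg [-0.05 -0.27  0.21] F [-3.3  3.8 14.6] w 0.0529 dq 0.001
button [0.15 0.42]
TR [0.06 0.36]
corner [0.08 0.27]
```

View pics/w14.png

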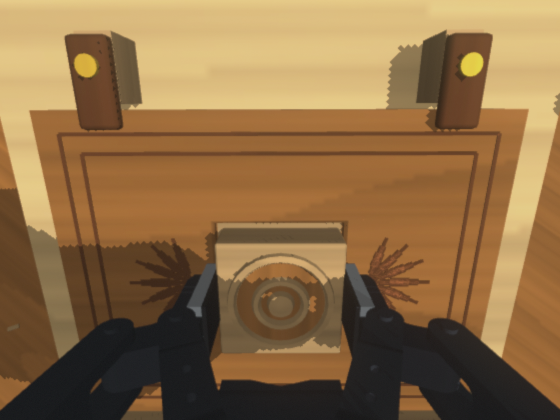

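```bash
python3 -c "
from rig import robot
print(robot.job_done())"
```

```text
the job is handed in; nothing more can be done
None
```

I gripped the 54 mm wooden block, lifted it clear of the table, tilted it to the panel (about 29° slope, 37° turn) and set it in the housing. I handed it in at about 16.6 s, still gripped with a steady push of about 15 N; the hand-in reports no verdict.

**Last checks that agreed:**
- **Grip:** the opening held at about 53 mm, with the grip set to 50 N.
- **Seating:** the tool position puts the back within about 0.1 mm of the modelled floor. The image scale at the block's back edge also matches the floor depth.
- **Centring:** the block sits roughly 0.8 mm down-slope and 0.5 mm sideways of the middle, from the gaps in the wrist image (limit 3.5 mm).
- **Tilt:** it is within an estimated 0.3–0.7° of the panel (limit 2.3°).
- **Steadiness:** position and force stayed constant over several readings.

**What went wrong or disagreed:**
- **Push too hard:** one press briefly reached about 54 N, close to the 60 N limit, and I backed off at once. It moved the easel's top by about 0.4 px in the side view, which is about 0.6 mm at the housing (limit 10 mm). The block probably also slipped about 1 mm in the grip.
- **Early contact:** the first contact came about 1.6 mm above the modelled floor. That is partly a calibration and model error of that size, so the depth is good to about 1–2 mm, and the 0.1 mm above does not allow for the slip.
- **Not measured again:** I did not refit the panel's angle after that push; the tilt figure allows for the estimated shift.

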